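Press a coat-peg knob onto its batten and keep the press closed

TASK

Make up a coat peg in the lever press: lay the short wooden batten flat in the nest between the locating pins, then stand the loose wooden knob from beside the press, foot down, on the middle of the batten (its foot already has glue on it) and let go of it. Then pull the press's sprung lever down by its crossbar until the lever is level and the foot on the knob has been pushed in about half of its 20 mm travel, and finish while still holding the lever there, because it springs up again as soon as it is let go. Leave the filler tin beside the press where it is.

Things in the scene. Friction and masses are not known exactly. Their poses are not given: they have to be found in the camera images.
- press: Shop-made lever press, fixed to the worktop: an 18 mm plywood base 190 mm along its x by 300 mm along its y. Origin on the worktop under the middle of the nest; x along the nest, y from the hinge towards the closed crossbar, z up. The base reaches from y -225 to +75 mm. A hinge post (90 mm high) stands at y -160, and at rest the lever stands up over it to 325 mm. Lever and foot are parts of it.
- nest (a point): Middle of the nest, on the top of the base (18 mm above the worktop); axes as the press. The nest is bounded by six bullet-nosed steel pins, 10 mm thick and 14 mm high: two on each side at x -55 and +55 mm, y -22.8 and +22.8 mm, and one at each end at x -86.8 and +86.8 mm. The batten lies along x between them with about 1.8 mm to spare on every side.
- hinge (a point): The lever's hinge line, which runs along the press's x: at y -160 mm, 66 mm above the worktop, level with the top of a knob that stands on a batten in the nest.
- lever (a joint): Lever angle in rad: 0 = standing up at rest, 80 degrees above level and leaning clear of the nest; grows as the lever is pulled down towards the nest; 1.396 = level; 1.50 = stop. A return spring pushes it up all the way: about 1.5 to 3 N at the crossbar, about 10 N once the foot is half pushed in.
- grip_bar (a point): Grip point on the axis of the lever's crossbar, a 22 mm dowel parallel to the hinge that stands 81 mm out on the lever's -x side (from press x -13 to -94 mm, the point at -56). It circles the hinge line at 245 mm radius: at rest press y -167 mm, 311 mm above the worktop; level: y +80 mm, 116 mm above the worktop. Its axes turn with the lever.
- foot (a joint): How far the sprung foot is pushed in, in m: 0 = fully out, 0.020 = bottomed. The foot is a 36 mm cork-faced steel disc under the lever, 160 mm from the hinge, 1 N per mm plus 2 N. It meets the knob about 0.06 rad before level; with the lever level it is 10 mm in (12 N), and the dark ring on its stem comes out at the top of the guide bush.
- batten: The loose short flat wooden batten to the left of the press, lying roughly away from the robot: 32 mm wide (its x) by 160 mm long (its y) by 11 mm thick; origin at the centre of its underside.
- knob: The loose turned wooden knob standing in the open near the front, left or right of the press (not the one at the back beside the tape roll): 37 mm high, 39 mm across its head, narrower at the foot; origin at the centre of its foot, z up. The two knobs in the tray are already glued to their battens.
- tin: Filler tin in the open near the front, on the other side of the press from the knob (not the one at the back), 65 mm across and 62 mm high; a bystander. Origin at the centre of its underside.

How it is judged:
On the way, in this order (a step that is already met when the one before it is completed fails the run):
1. the batten lies flat in the nest between the pins, let go (horizontal distance between batten and nest below 0.005 m and z of batten in the frame of nest between -0.003 and 0.003 m and angle between the y axis of batten and the x axis of press, either way round below 0.06 rad and angle between batten's own z axis and vertical below 0.04 rad and contact force between the fingers and batten below 0.05 N), for 0.2 s.
2. the knob stands upright on the middle of the batten, let go (horizontal distance between batten and nest below 0.005 m and z of batten in the frame of nest between -0.003 and 0.003 m and angle between the y axis of batten and the x axis of press, either way round below 0.06 rad and angle between batten's own z axis and vertical below 0.04 rad and horizontal distance between knob and batten below 0.008 m and z of knob in the frame of batten between 0.008 and 0.014 m and angle between knob's own z axis and vertical below 0.1 rad and contact force between the fingers and knob below 0.05 N and linear speed of knob below 0.02 m/s), for 0.2 s.
At the end, for the whole second after the job is handed in: The gripper holds the lever level, foot 6 to 14 mm in, still, pressing the knob with 5 to 20 N and not touching it; batten flat in the nest (centre within 5 mm, 0.06 rad), knob upright within 8 mm of the batten's centre (horizontal distance between batten and nest below 0.005 m and z of batten in the frame of nest between -0.003 and 0.003 m and angle between the y axis of batten and the x axis of press, either way round below 0.06 rad and angle between batten's own z axis and vertical below 0.04 rad and horizontal distance between knob and batten below 0.008 m and z of knob in the frame of batten between 0.008 and 0.014 m and angle between knob's own z axis and vertical below 0.1 rad and value of joint foot between 0.006 and 0.014 m and value of joint lever between 1.35 and 1.44 rad and contact force between press and knob between 5 and 20 N and contact force between the fingers and press above 4 N and contact force between the fingers and knob below 0.05 N and velocity of joint lever between -0.05 and 0.05 rad/s); the arm keeps its last pose, push and grip.
It fails at once if the filler tin is moved by more than 3 cm (distance of tin from where it was at the start of the episode above 0.03 m).
It also fails if it takes over 70 s, if anything falls off the work surface, if the arm or the gripper's body presses on something with over 40 N, if the wrist force passes 120 N, or if a joint passes its speed limit or range.

ROBOT

A 6-joint arm with a two-finger parallel gripper is mounted at the origin on a cart in front of the work surface, level with it; the furniture and walls round the work are solid. World frame = base frame: x ahead of the robot, y to its left, z up, the work surface at z = 0. Lengths are in m, angles in rad, forces in N, time in s.
With the tool pointing down it reaches from about 0.35 to 0.8 m from the base axis. Payload 7.3 kg.
Tool frame: the origin (TCP) lies between the finger pads; the fingertips stand 25 mm ahead of it and the grasp point (between the pads) lies 6 mm ahead of it (manip.tips_ahead is the distance from the TCP to the fingertips, in m); z points along the fingers, y is the line along which they close (so a half turn about z gives the same grasp; the last joint's range is limited). The gripper opens to 85 mm and grips with 20 to 120 N. Pads are 22 mm wide; open, the fingers measure 114 mm over their backs; the gripper's body (76 mm by 85 mm) begins 54 mm behind the grasp point. The pads swing forward as they close: fully open they stand 13 mm farther back than shut.
Start: joints at [1, 0.342, 1.524, -0, 1.275, -0.146], TCP at [0.216, 0.478, 0.256] pointing down, gripper open.
Joint ranges: [-2.53, 2.53], [-0.77, 2.02], [0.04, 2.7], [-1, 4.14], [0.28, 2.66], [-3.11, 3.11]. Speed limits (rad/s): [2.57, 2.57, 3.14, 3.14, 3.14, 3.14].

INTERFACE

Orientations are given as a rotation vector (axis times angle).
In Python, from bench import manip gives the robot as it stands.
- The arm moves only by the shell command python3 -m crank 'ROWS' [FORCE]. ROWS is a JSON object of lists of equal length, an entry for each row: "turn": the turn, a rotation vector about the tool's x, y, z in degrees, a list of three; "offset": the shift along the tool's x, y, z in m, a list of three; "grip": the closure, from -1 (fully open) to 1 (shut), so that 0 is half open. A call has exactly 5 rows; each row shifts and turns the commanded pose from where the row before left it, along the tool's axes as they then stand; what a row does not reach is not made up. A row lasts 1/8 s, in which the tool goes at most 62.5 mm and 10.7 degrees, less where a joint would pass 70% of its speed; a pose out of reach is approached as far as the arm can. A call is refused whole if a number of a shift passes 0.0625 or a number of a turn 10.7, either way. A call with a gripper value outside its range is refused whole. The fingers move at their own pace and stop on an object; FORCE is the grip in N (left out, the last holds). Time passes only in rows, so rows that do not move let the fingers close, or fill a call up. It gives the time, the measured TCP pose, the force, the opening and the grip force at its end, in the units of the state.
- manip.read_state(): the state, without advancing time (a new reading comes with each control period).
- manip.grab_frame(name): name is "scene" or "top"; returns a dict with "frame" (384x512x3 uint8, red, green, blue), "depth" (384x512 float32, m along the optical axis (not along the pixel's ray), 0 where there is no reading), "fx", "fy", "cx", "cy" (pixels), "cam_to_world" (4x4, takes a point from camera to world coordinates). Camera axes: x right, y up, looking along -z (the intrinsics and any distortion apply to the point x, -y, -z); pixel columns grow to the right and rows downward; lengths in m; the calibration is good to about 2 mm. A picture is of the moment at which its call begins.
- manip.job_done(): hands the job in; it is judged then, once.
The state is a dict: "time": time; "joints": joint angles; "dq": joint speeds; "joint_torque": joint torques, N m; "tcp_pos": TCP position; "eef_rot": TCP orientation; "ft_force": force on the tool from outside, world axes, zero at the start; "torque": the same for the moment, N m; "gripper_width": finger opening in m; "grip_force": force on a finger pad.
Only numpy, scipy, OpenCV 4.12 (cv2) and the standard library are available. Lean on these libraries where they do the work, as an engineer would, in place of code of your own. Each camera call takes 0.05 s, during which the arm holds its last target. There are 200 camera calls.

## Working session

There is one attempt and no reset: what is moved stays moved. The work goes in short steps, Python scripts to look and compute and a shell command to move; the robot and the scene stay as the last step left them, time stands still between calls to the robot, and variables do not carry over. Pictures are saved under pics/ and viewed, at most 10 in all, crops included, and the job is handed in when it is done.

```bash
ls; mkdir -p pics; cat > h.py <<'E'
import numpy as np, cv2, pickle
from bench import manip
from scipy.spatial.transform import Rotation as R
def grab(n,tag):
    f=manip.grab_frame(n); pickle.dump(f,open(tag+'.pkl','wb')); return f
def world(f):
    d=f['depth'];v,u=np.mgrid[:d.shape[0],:d.shape[1]]
    p=np.stack([(u-f['cx'])/f['fx']*d,-(v-f['cy'])/f['fy']*d,-d,np.ones_like(d)],-1)
    return (p@f['cam_to_world'].T)[...,:3]
def save(f,name,crop=None,s=1.5):
    im=f['frame'][...,::-1]
    if crop: a,b,c,d=crop; im=im[b:d,a:c]
    cv2.imwrite('pics/'+name,cv2.resize(im,None,fx=s,fy=s,interpolation=cv2.INTER_CUBIC))
E
python3 - <<'E'
from h import *
for n in('scene','top'):
    f=grab(n,n+'0'); save(f,n+'0.png'); print(n,f['cam_to_world'].round(3).tolist(),f['fx'],f['cx'],f.keys())
print(manip.read_state())
E
```

```text
pics
scene [[0.718, 0.342, -0.606, -0.219], [-0.696, 0.347, -0.628, -0.829], [-0.004, 0.873, 0.487, 0.804], [0.0, 0.0, 0.0, 1.0]] 387.871118199495 248.1764360124997 dict_keys(['frame', 'depth', 'fx', 'fy', 'cx', 'cy', 'cam_to_world'])
top [[0.011, 0.994, -0.113, 0.402], [-1.0, 0.012, 0.008, -0.02], [0.009, 0.113, 0.994, 1.47], [0.0, 0.0, 0.0, 1.0]] 413.05027484882066 251.28854358987465 dict_keys(['frame', 'depth', 'fx', 'fy', 'cx', 'cy', 'cam_to_world'])
{'time': 0.1, 'joints': array([ 9.99975628e-01,  3.42646167e-01,  1.52492840e+00, -1.32551218e-05,
        1.27541216e+00, -1.45989395e-01]), 'dq': array([ 1.06485622e-03, -2.83680861e-03, -2.17866511e-03, -4.49113554e-04,
       -6.58742844e-05,  2.46599218e-04]), 'joint_torque': array([ 3.15200792e-03, -4.34446657e+01, -2.46491700e+01,  6.00972703e-05,
        4.52119726e-03, -3.31455328e-05]), 'tcp_pos': array([0.21618537, 0.47806089, 0.2556966 ]), 'eef_rot': array([-6.62209772e-01, -3.07051798e+00,  2.05732841e-03]), 'ft_force': array([ 0.13418443, -0.07579011, -0.04735324]), 'torque': array([ 0.00420549, -0.04138479, -0.00302069]), 'grip_force': 0.0, 'gripper_width': 0.08549661654496378}
```

View pics/top0.png

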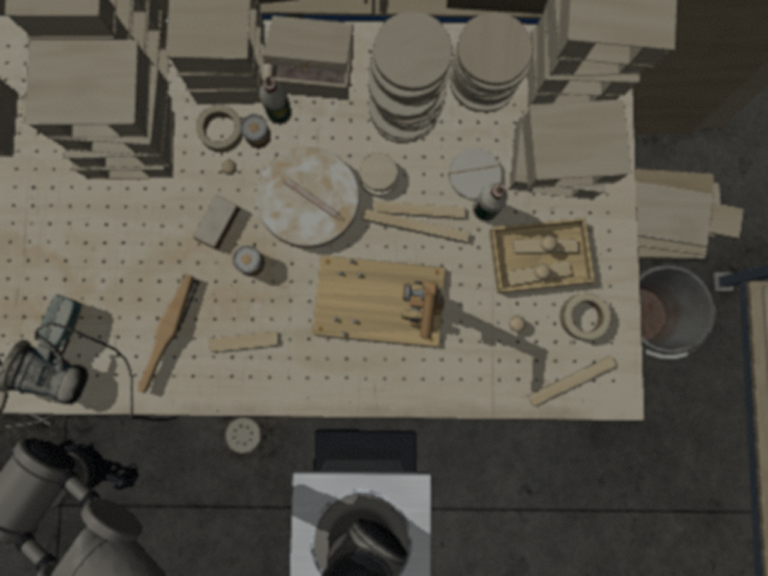

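View pics/scene0.png

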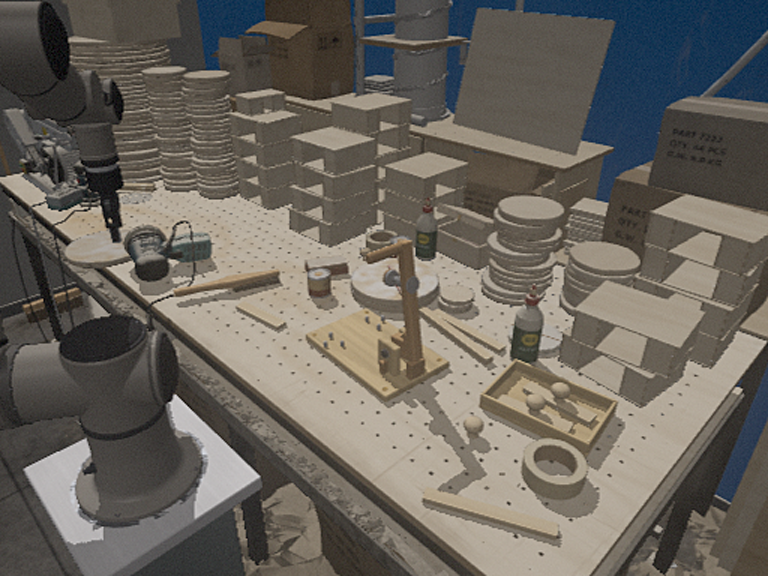

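Top view (768x576 display) shows:
- the press base at about (316–446, 258–346), hinge on the right
- the batten at about (245,342)
- the loose knob at (516,324), so the tin to leave alone is at (248,260)

The press y axis is roughly world +y and its x axis roughly world +x.

```bash
python3 - <<'E'
from h import *
f=pickle.load(open('top0.pkl','rb')); W=world(f); Z=W[...,2]
def box(n,u0,v0,u1,v1,lo,hi):
    u0,v0,u1,v1=[int(a/1.5) for a in(u0,v0,u1,v1)]
    m=np.zeros(Z.shape,bool); m[v0:v1,u0:u1]=1; m&=(Z>lo)&(Z<hi)
    n_,l,st,c=cv2.connectedComponentsWithStats(m.astype(np.uint8)); k=1+np.argmax(st[1:,4]); m=l==k
    P=W[m]; r=cv2.minAreaRect(P[:,:2].astype(np.float32)*1000); print(n,m.sum(),'z',np.median(P[:,2]).round(4),'rect mm',r,'mean',P.mean(0).round(4)); return m
print('table z',np.median(Z[200:240,175:200]), Z[200:240,175:200].std())
box('batten',200,325,290,360,.006,.02)
box('base',305,250,460,355,.012,.025)
box('knob',500,308,532,340,.008,.05)
box('tin',225,240,275,285,.03,.08)
box('bar',400,270,450,345,.25,.4)
u0,v0=205,165
im=f['frame'][v0:240,u0:310,::-1]
a=cv2.resize(im,None,fx=7,fy=7,interpolation=cv2.INTER_CUBIC)
cv2.imwrite('pics/nest.png',cv2.convertScaleAbs(a,alpha=1.6))
im=f['frame'][212:240,132:194,::-1]
cv2.imwrite('pics/batten.png',cv2.convertScaleAbs(cv2.resize(im,None,fx=10,fy=10,interpolation=cv2.INTER_CUBIC),alpha=1.4))
E
```

```text
table z -0.00028810500615916723 0.12305272111060912
batten 392 z 0.011 rect mm ((451.7593994140625, 281.5059814453125), (39.5267219543457, 161.08486938476562), 5.449101448059082) mean [0.4528 0.283  0.0113]
base 3572 z 0.018 rect mm ((553.3652954101562, -36.209686279296875), (299.7181396484375, 190.11160278320312), 85.03306579589844) mean [ 0.5534 -0.0174  0.018 ]
knob 95 z 0.0346 rect mm ((501.2049255371094, -357.92181396484375), (36.34747314453125, 35.8618278503418), 19.123350143432617) mean [ 0.5007 -0.3577  0.0342]
tin 305 z 0.0593 rect mm ((639.8641357421875, 270.5867614746094), (64.15412139892578, 60.946044921875), 45.87544631958008) mean [0.6392 0.2693 0.058 ]
bar 317 z 0.3199 rect mm ((504.7342224121094, -132.50584411621094), (38.30596923828125, 105.1475601196289), 87.20149230957031) mean [ 0.5085 -0.1259  0.3165]
```

View pics/nest.png

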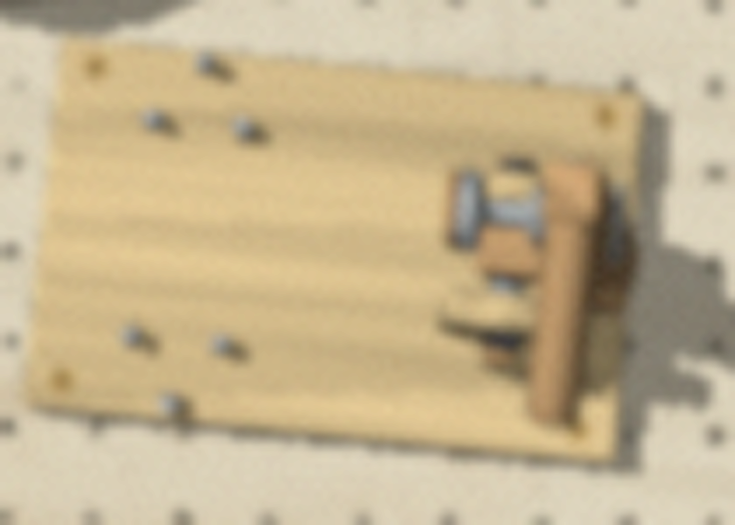

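View pics/batten.png

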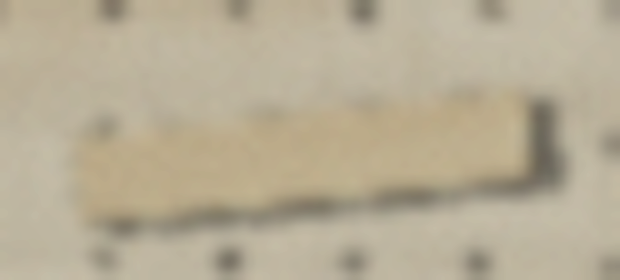

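The nest crop (7x, offset 205,165) shows six pins with tops at about (207,65), (155,120), (243,128), (132,335), (222,345) and (170,405). The batten crop (10x, offset 132,212) has corners at about (78,138), (525,93), (530,180) and (85,222). I'll check these against the depth fit.

```bash
cat >> h.py <<'E'
def ray(f,u,v,z):
    d=f['cam_to_world'][:3,:3]@np.array([(u-f['cx'])/f['fx'],-(v-f['cy'])/f['fy'],-1]); o=f['cam_to_world'][:3,3]
    return o+d*(z-o[2])/d[2]
def todo(p,yaw=None,Rt=None):
    s=manip.read_state(); Rc=R.from_rotvec(s['eef_rot'])
    if Rt is None:
        a=np.radians(yaw); y=np.array([np.cos(a),np.sin(a),0]); z=np.array([0,0,-1.]); Rt=R.from_matrix(np.c_[np.cross(y,z),y,z])
    t=(Rc.inv()*Rt).as_rotvec(degrees=True)
    print('t',round(s['time'],2),'pos',s['tcp_pos'].round(4),'w',round(s['gripper_width'],4),'turn',t.round(2),'offset before',Rc.inv().apply(p-s['tcp_pos']).round(4),'after',Rt.inv().apply(p-s['tcp_pos']).round(4),'F',s['ft_force'].round(1))
E
python3 - <<'E'
from h import *
f=pickle.load(open('top0.pkl','rb'))
pins=np.array([ray(f,205+(x+.5)/7-.5,165+(y+.5)/7-.5,.031)[:2] for x,y in[(207,65),(155,120),(243,128),(132,335),(222,345),(170,405)]])
model=np.array([[86.8,0],[55,22.8],[55,-22.8],[-55,22.8],[-55,-22.8],[-86.8,0]])/1000
A,B=model-model.mean(0),pins-pins.mean(0)
th=np.arctan2((A[:,0]*B[:,1]-A[:,1]*B[:,0]).sum(),(A*B).sum()); c,s=np.cos(th),np.sin(th)
print('press from pins',pins.mean(0),np.degrees(th),'res mm',((A@np.array([[c,s],[-s,c]])-B)*1000).round(1).tolist())
q=np.array([ray(f,132+(x+.5)/10-.5,212+(y+.5)/10-.5,.011)[:2] for x,y in[(78,138),(525,93),(530,180),(85,222)]])
print('batten',q.mean(0),np.linalg.norm(q-np.roll(q,1,0),axis=1),np.degrees(np.arctan2(*(q[0]+q[3]-q[1]-q[2])[::-1])))
print(manip.tips_ahead)
todo(np.array([.452,.2815,.12]),5.4)
E
```

```text
press from pins [0.5591805  0.03839879] -5.040566995410206 res mm [[1.5, 0.4], [0.2, 0.2], [-0.3, -0.9], [-1.0, 0.4], [-0.5, -0.1], [0.0, 0.0]]
batten [0.45355075 0.28164815] [0.02963274 0.15757193 0.03068439 0.15643235] 96.25585289065772
0.025
t 0.1 pos [0.2162 0.4781 0.2557] w 0.0855 turn [-8.000e-02  3.000e-02  6.026e+01] offset before [-0.2959 -0.0817  0.1358] after [-0.2179  0.2163  0.1357] F [ 0.1 -0.1 -0. ]
```

```bash
python3 -m crank '{"turn":[[0,0,10],[0,0,10],[0,0,10],[0,0,10],[0,0,10]],"offset":[[0,0,0],[0,0,0],[0,0,0],[0,0,0],[0,0,0]],"grip":[-1,-1,-1,-1,-1]}' 40; python3 -c "
from h import *
todo(np.array([.453,.2815,.12]),5.8)"
```

```text
time: 0.72
tcp_pos: [0.2162, 0.4782, 0.2559]
eef_rot: [1.905, 2.498, -0.001]
ft_force: [0.2, 1.0, -0.6]
gripper_width: 0.0854
grip_force: 0.0
t 0.72 pos [0.2162 0.4782 0.2559] w 0.0854 turn [-0.04  0.04  9.53] offset before [-0.2522  0.1765  0.1359] after [-0.2196  0.2157  0.1359] F [ 0.2  1.  -0.6]
```

```bash
python3 -m crank '{"turn":[[0,0,9.5],[0,0,0],[0,0,0],[0,0,0],[0,0,0]],"offset":[[0,0,0],[-0.055,0.054,0.034],[-0.055,0.054,0.034],[-0.055,0.054,0.034],[-0.055,0.054,0.034]],"grip":[-1,-1,-1,-1,-1]}'; python3 -m crank '{"turn":[[0,0,0],[0,0,0],[0,0,0],[0,0,0],[0,0,0]],"offset":[[0,0,0],[0,0,0],[0,0,0],[0,0,0],[0,0,0]],"grip":[-1,-1,-1,-1,-1]}';python3 -c "
from h import *
todo(np.array([.453,.2815,.028]),5.8)"
```

```text
time: 1.35
tcp_pos: [0.3943, 0.332, 0.1545]
eef_rot: [-2.099, -2.338, -0.0]
ft_force: [1.1, 1.6, 0.8]
gripper_width: 0.0855
grip_force: 0.0
time: 1.98
tcp_pos: [0.3927, 0.3339, 0.1558]
eef_rot: [2.097, 2.339, 0.001]
ft_force: [-0.3, -0.6, 0.4]
gripper_width: 0.0852
grip_force: 0.0
t 1.98 pos [0.3927 0.3339 0.1558] w 0.0852 turn [ 0.04 -0.02  0.44] offset before [-0.0587  0.0541  0.1278] after [-0.0583  0.0547  0.1278] F [-0.3 -0.6  0.4]
```

```bash
python3 -m crank '{"turn":[[0,0,0.4],[0,0,0],[0,0,0],[0,0,0],[0,0,0]],"offset":[[-0.0294,0.027,0],[-0.0293,0.0271,0],[0,0,0.04],[0,0,0.04],[0,0,0]],"grip":[-1,-1,-1,-1,-1]}'; python3 -m crank '{"turn":[[0,0,0],[0,0,0],[0,0,0],[0,0,0],[0,0,0]],"offset":[[0,0,0.03],[0,0,0.0178],[0,0,0],[0,0,0],[0,0,0]],"grip":[-1,-1,-1,-1,-1]}';python3 -c "
from h import *
todo(np.array([.453,.2815,.028]),5.8)
f=grab('scene','s1');save(f,'s1.png',(100,120,250,240),5)"
```

```text
time: 2.6
tcp_pos: [0.4513, 0.2799, 0.0732]
eef_rot: [-2.105, -2.329, 0.009]
ft_force: [0.5, -0.2, 1.0]
gripper_width: 0.0853
grip_force: 0.0
time: 3.22
tcp_pos: [0.4539, 0.281, 0.029]
eef_rot: [2.106, 2.33, 0.004]
ft_force: [-0.2, -0.2, 0.2]
gripper_width: 0.0853
grip_force: 0.0
t 3.23 pos [0.4539 0.281  0.029 ] w 0.0853 turn [ 0.14 -0.05 -0.03] offset before [ 0.0006 -0.0008  0.001 ] after [ 0.0006 -0.0008  0.001 ] F [-0.2 -0.2  0.2]
```

View pics/s1.png

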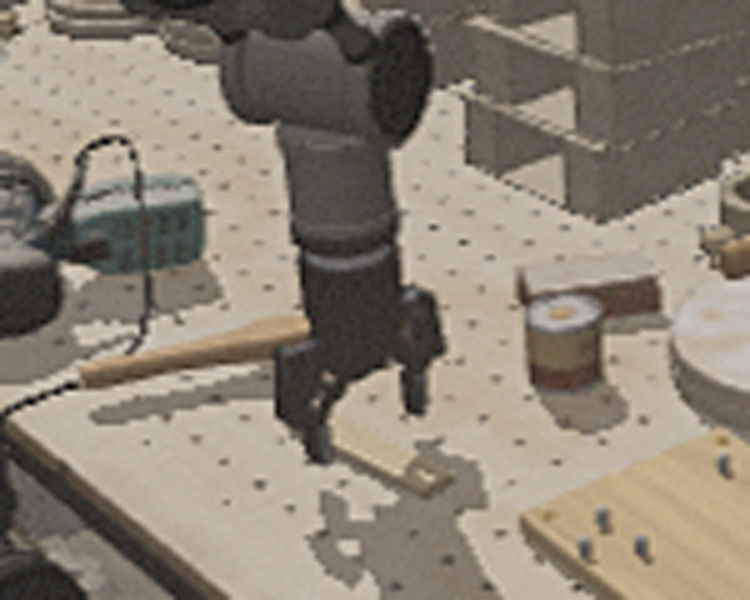

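The open fingers straddle the batten, tips at about (318,455) and (413,405) in the crop. Next I close the gripper.

```bash
python3 -m crank '{"turn":[[0,0,0],[0,0,0],[0,0,0],[0,0,0],[0,0,0]],"offset":[[0,0,0],[0,0,0],[0,0,0],[0,0,0],[0,0,0]],"grip":[0,0.2,0.5,1,1]}' 50; python3 -m crank '{"turn":[[0,0,0],[0,0,0],[0,0,0],[0,0,0],[0,0,0]],"offset":[[0,0,0],[0,0,0],[0,0,-0.03],[0,0,-0.04],[0,0,-0.04]],"grip":[1,1,1,1,1]}'; python3 -c "
from h import *
todo(np.array([.5595,.0385,.12]),85)"
```

```text
time: 3.9
tcp_pos: [0.4534, 0.2806, 0.0279]
eef_rot: [2.107, 2.33, 0.001]
ft_force: [-0.5, 0.1, 3.6]
gripper_width: 0.0303
grip_force: 49.8
time: 4.53
tcp_pos: [0.4525, 0.2803, 0.138]
eef_rot: [-2.106, -2.33, 0.003]
ft_force: [0.4, 0.1, -0.2]
gripper_width: 0.0305
grip_force: 49.7
t 4.53 pos [0.4525 0.2803 0.138 ] w 0.0305 turn [-1.100e-01 -5.000e-02 -7.924e+01] offset before [-0.2513  0.0822  0.018 ] after [-0.1277 -0.2315  0.018 ] F [ 0.4  0.1 -0.2]
```

```bash
python3 -m crank '{"turn":[[0,0,-9.9],[0,0,-9.9],[0,0,-9.9],[0,0,-9.9],[0,0,-9.9]],"offset":[[0,0,0],[0,0,0],[0,0,0],[0,0,0],[0,0,0]],"grip":[1,1,1,1,1]}'; python3 -m crank '{"turn":[[0,0,-9.9],[0,0,-9.9],[0,0,-9.9],[0,0,0],[0,0,0]],"offset":[[0,0,0],[0,0,0],[0,0,0],[0,0,0],[0,0,0]],"grip":[1,1,1,1,1]}'; python3 -c "
from h import *
todo(np.array([.5595,.0385,.12]),85)"
```

```text
time: 5.15
tcp_pos: [0.4526, 0.2803, 0.1369]
eef_rot: [-0.929, -3.0, 0.002]
ft_force: [-0.5, 0.5, -0.5]
gripper_width: 0.0305
grip_force: 49.7
time: 5.78
tcp_pos: [0.4529, 0.2805, 0.1373]
eef_rot: [-0.143, -3.138, 0.0]
ft_force: [0.9, -0.3, -0.3]
gripper_width: 0.0299
grip_force: 49.7
t 5.78 pos [0.4529 0.2805 0.1373] w 0.0299 turn [-0.02 -0.04 -0.23] offset before [-0.1282 -0.2312  0.0173] after [-0.1273 -0.2317  0.0173] F [ 0.9 -0.3 -0.3]
```

```bash
python3 -m crank '{"turn":[[0,0,-0.2],[0,0,0],[0,0,0],[0,0,0],[0,0,0]],"offset":[[-0.0255,-0.0463,0],[-0.0255,-0.0463,0],[-0.0255,-0.0463,0],[-0.0255,-0.0463,0],[-0.0255,-0.0463,0]],"grip":[1,1,1,1,1]}'; python3 -m crank '{"turn":[[0,0,0],[0,0,0],[0,0,0],[0,0,0],[0,0,0]],"offset":[[0,0,0.03],[0,0,0.02],[0,0,0],[0,0,0],[0,0,0]],"grip":[1,1,1,1,1]}'; python3 -c "
from h import *
todo(np.array([.5595,.0385,.046]),85)
f=grab('top','t2');save(f,'t2.png',(205,150,310,240),7)
f=grab('scene','s2');save(f,'s2.png',(190,190,310,270),6)"
```

```text
time: 6.4
tcp_pos: [0.5609, 0.0374, 0.1376]
eef_rot: [0.137, 3.139, 0.0]
ft_force: [1.3, 0.4, -0.1]
gripper_width: 0.0302
grip_force: 49.7
time: 7.02
tcp_pos: [0.5611, 0.0392, 0.0887]
eef_rot: [0.133, 3.137, 0.0]
ft_force: [-0.5, 0.4, 0.5]
gripper_width: 0.0303
grip_force: 49.7
t 7.03 pos [0.5611 0.0392 0.0887] w 0.0303 turn [0.01 0.11 0.16] offset before [ 0.0016 -0.0009  0.0427] after [ 0.0015 -0.0009  0.0427] F [-0.5  0.4  0.5]
```

View pics/t2.png

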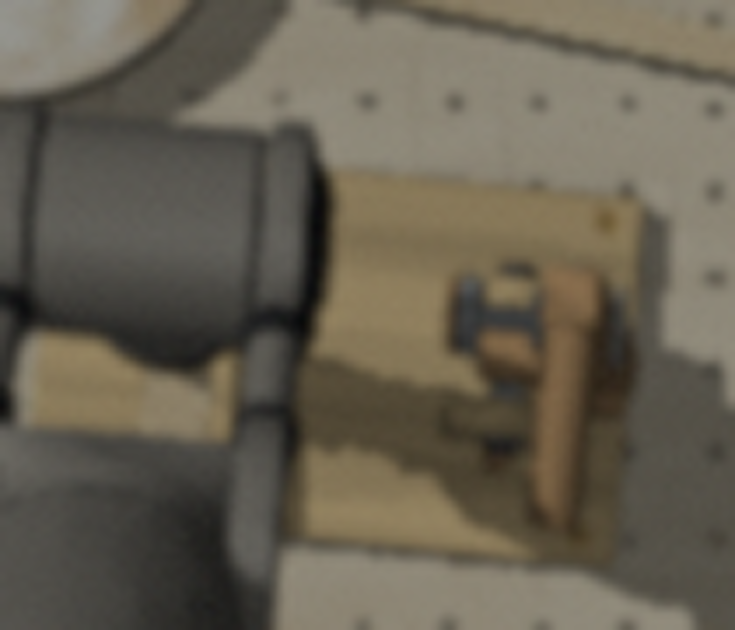

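View pics/s2.png

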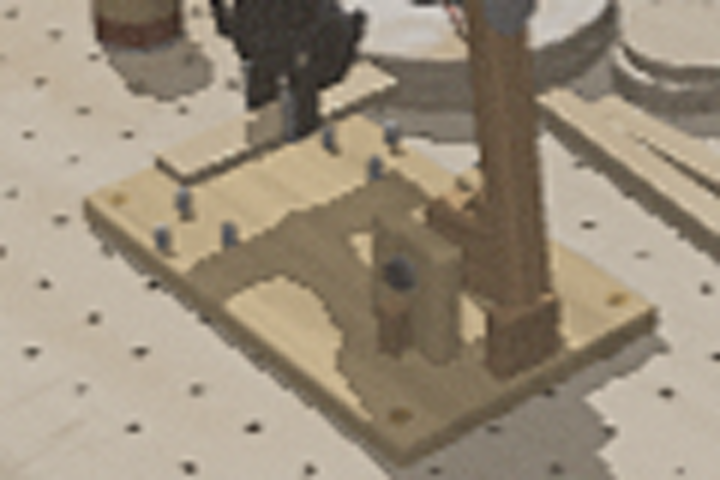

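The top view hides the nest. The scene view (6x, offset 190,190) shows the batten held level, its near end at about (175,170) and far end at about (385,80). I'll measure its ends from the depth.

```bash
python3 - <<'E'
from h import *
f=pickle.load(open('s2.pkl','rb'));W=world(f);g=f['frame'].astype(int)
a=np.radians(-5);ax=np.array([np.cos(a),np.sin(a)]);ay=np.array([-ax[1],ax[0]]);O=np.array([.5595,.0385])
q=W[...,:2]-O;X=q@ax*1000;Y=q@ay*1000;Z=W[...,2]*1000
m=(abs(X)<110)&(abs(Y)<40)&(Z>66)&(Z<82)&(g[...,0]>g[...,2]+15)
x,y,z=X[m],Y[m],Z[m];print(m.sum(),np.percentile(x,[0,1,99,100]),np.percentile(z,[5,50,95]))
for lo in range(-90,90,20):
    k=(x>lo)&(x<lo+20)
    if k.sum()>8: print(lo,k.sum(),np.percentile(y[k],[0,5,50,95,100]).round(1),np.median(z[k]).round(1))
k=abs(z-np.percentile(z,80))<1.5
print(cv2.minAreaRect(np.c_[x,y][k].astype(np.float32)))
# calibrate: pins in same camera
mp=(abs(X)<100)&(abs(Y)<40)&(Z>24)&(Z<40)
n,l,st,c=cv2.connectedComponentsWithStats(mp.astype(np.uint8))
for i in range(1,n):
    if st[i,4]>3: print(st[i,4],X[l==i].mean().round(1),Y[l==i].mean().round(1),Z[l==i].max().round(1))
E
```

```text
219 [-81.3324256  -80.63221043  79.23363669  81.73883886] [67.13471923 72.37889109 75.2804082 ]
-90 25 [-18.9 -17.4  -6.1   9.3  15. ] 72.4
-70 35 [-17.6 -17.3  -5.7  12.5  13.8] 71.9
-50 36 [-19.  -17.8  -3.7  11.6  14.9] 73.0
-30 35 [-18.2 -17.1  -7.8  12.8  16.5] 72.6
-10 21 [-30.5 -26.2  -0.5  18.2  20.8] 73.1
30 21 [-17.8 -17.1  -8.2   1.    1.5] 71.8
50 26 [-19.1 -16.8  -9.1  11.1  11.9] 72.3
70 14 [-15.1 -14.7  -2.4  14.9  16.5] 72.1
((-0.48798370361328125, -2.593921661376953), (31.675521850585938, 158.80491638183594), 89.2889404296875)
6 52.6 19.5 31.6
8 85.3 -2.8 34.1
7 53.0 -25.2 32.2
6 -57.4 20.2 34.2
8 -87.0 -1.7 33.8
10 -54.9 -23.7 31.7
```

```bash
python3 -m crank '{"turn":[[0,0,0],[0,0,0],[0,0,0],[0,0,0],[0,0,0]],"offset":[[0.0003,0,0.014],[0,0,0.0145],[0,0,0],[0,0,0],[0,0,0]],"grip":[1,1,1,1,1]}'; python3 -m crank '{"turn":[[0,0,0],[0,0,0],[0,0,0],[0,0,0],[0,0,0]],"offset":[[0,0,0.002],[0,0,0.002],[0,0,0.002],[0,0,0],[0,0,0]],"grip":[1,1,1,1,1]}'; python3 -c "
from h import *
todo(np.array([.5595,.0385,.046]),85)"
```

```text
time: 7.75
tcp_pos: [0.5604, 0.039, 0.0594]
eef_rot: [0.133, 3.138, 0.0]
ft_force: [0.1, -0.1, -0.9]
gripper_width: 0.0303
grip_force: 49.7
time: 8.38
tcp_pos: [0.5602, 0.039, 0.0531]
eef_rot: [0.133, 3.139, 0.0]
ft_force: [0.1, -0.5, -0.6]
gripper_width: 0.0303
grip_force: 49.7
t 8.38 pos [0.5602 0.039  0.0531] w 0.0303 turn [0.   0.   0.16] offset before [ 0.0006 -0.0006  0.0071] after [ 0.0006 -0.0006  0.0071] F [ 0.1 -0.5 -0.6]
```

```bash
python3 -m crank '{"turn":[[0,0,0],[0,0,0],[0,0,0],[0,0,0],[0,0,0]],"offset":[[0,0,0.002],[0,0,0.002],[0,0,0.002],[0,0,0],[0,0,0]],"grip":[1,1,1,1,1]}'; python3 -c "
from h import *
todo(np.array([.5595,.0385,.046]),85)"
```

```text
time: 9.0
tcp_pos: [0.5602, 0.0391, 0.0471]
eef_rot: [0.133, 3.139, 0.0]
ft_force: [-0.8, -0.0, 0.4]
gripper_width: 0.0297
grip_force: 49.7
t 9.0 pos [0.5602 0.0391 0.0471] w 0.0297 turn [0.   0.   0.16] offset before [ 0.0006 -0.0006  0.0011] after [ 0.0006 -0.0006  0.0011] F [-0.8 -0.   0.4]
```

```bash
python3 -m crank '{"turn":[[0,0,0],[0,0,0],[0,0,0],[0,0,0],[0,0,0]],"offset":[[0,0,0.0008],[0,0,0],[0,0,0],[0,0,0],[0,0,0]],"grip":[1,1,0.3,0,-0.3]}'; python3 -m crank '{"turn":[[0,0,0],[0,0,0],[0,0,0],[0,0,0],[0,0,0]],"offset":[[0,0,-0.02],[0,0,-0.05],[0,0,-0.05],[0,0,-0.04],[0,0,0]],"grip":[-1,-1,-1,-1,-1]}'; python3 -c "
from h import *
todo(np.array([.501,-.358,.19]),85)"
```

```text
time: 9.62
tcp_pos: [0.5602, 0.039, 0.0464]
eef_rot: [0.133, 3.139, 0.0]
ft_force: [-0.1, 0.2, 0.3]
gripper_width: 0.0552
grip_force: 0.0
time: 10.25
tcp_pos: [0.5618, 0.039, 0.2099]
eef_rot: [0.132, 3.131, -0.0]
ft_force: [-0.2, -1.0, -0.3]
gripper_width: 0.0855
grip_force: 0.0
t 10.25 pos [0.5618 0.039  0.2099] w 0.0855 turn [0.01 0.43 0.17] offset before [ 0.0273 -0.4007  0.0196] after [ 0.026  -0.4008  0.0199] F [-0.2 -1.  -0.3]
```

```bash
python3 -m crank '{"turn":[[0,0,0],[0,0,0],[0,0,0],[0,0,0],[0,0,0]],"offset":[[0.047,-0.004,-0.01],[0.047,-0.004,-0.01],[0.047,-0.004,-0.01],[0.047,-0.004,-0.01],[0,-0.04,0]],"grip":[-1,-1,-1,-1,-1]}'; python3 -m crank '{"turn":[[0,0,0],[0,0,0],[0,0,0],[0,0,0],[0,0,0]],"offset":[[-0.0044,-0.05,0],[-0.0044,-0.05,0],[-0.0044,-0.05,0],[-0.0044,-0.05,0],[-0.0044,-0.05,0]],"grip":[-1,-1,-1,-1,-1]}';  python3 -m crank '{"turn":[[0,0,0],[0,0,0],[0,0,0],[0,0,0],[0,0,0]],"offset":[[-0.0044,-0.05,0],[-0.0044,-0.05,0],[-0.0044,-0.05,0],[0,0,0],[0,0,0]],"grip":[-1,-1,-1,-1,-1]}'; python3 - <<'E'
from h import *
todo(np.array([.501,-.358,.10]),85)
for n in('top','scene'):
    f=grab(n,n+'3');W=world(f);g=f['frame'].astype(int)
    a=np.radians(-5);ax=np.array([np.cos(a),np.sin(a)]);ay=np.array([-ax[1],ax[0]])
    q=W[...,:2]-[.5595,.0385];X=q@ax*1000;Y=q@ay*1000;Z=W[...,2]*1000
    m=((abs(X)<84)&(abs(Y)<30)&(Z>24)&(Z<35)).astype(np.uint8)
    c,l,st,_=cv2.connectedComponentsWithStats(m);k=l==1+np.argmax(st[1:,4])
    print(n,cv2.minAreaRect(np.c_[X[k],Y[k]].astype(np.float32)),X[k].mean(),Y[k].mean(),np.percentile(Z[k],[5,50,95]))
    if n=='top': save(f,'t3.png',(205,150,310,240),7)
    # knob from both cameras, head
    k=(abs(W[...,0]-.501)<.03)&(abs(W[...,1]+.358)<.03)&(Z>12)&(Z<45)
    P=W[k]; print('knob',k.sum(),(P.max(0)+P.min(0))/2,P.max(0)-P.min(0))
    for lo in range(12,38,4):
        b=P[(P[:,2]*1000>lo)&(P[:,2]*1000<lo+4)]
        if len(b)>3: print(lo,len(b),b.min(0).round(4),b.max(0).round(4))
E
```

```text
time: 10.88
tcp_pos: [0.3653, 0.0004, 0.246]
eef_rot: [-0.126, -3.138, -0.001]
ft_force: [1.1, -0.4, -0.3]
gripper_width: 0.0852
grip_force: 0.0
time: 11.5
tcp_pos: [0.3683, -0.2532, 0.2452]
eef_rot: [-0.133, -3.138, -0.002]
ft_force: [0.6, -0.9, 0.5]
gripper_width: 0.0849
grip_force: 0.0
time: 12.12
tcp_pos: [0.369, -0.4016, 0.245]
eef_rot: [-0.133, -3.137, -0.004]
ft_force: [-0.0, 0.9, -1.0]
gripper_width: 0.0856
grip_force: 0.0
t 12.12 pos [ 0.369  -0.4016  0.245 ] w 0.0856 turn [ 0.14 -0.09  0.14] offset before [-0.128   0.0543  0.1449] after [-0.1277  0.0549  0.145 ] F [-0.   0.9 -1. ]
top ((0.9769439697265625, -5.64470100402832), (165.91871643066406, 43.48738479614258), 1.1914833784103394) -2.4590344166011766 -0.6637666094374982 [24.91891638 28.82632575 33.04249644]
knob 95 [ 0.50020021 -0.35936788  0.03291531] [0.03494883 0.03625106 0.02133893]
24 6 [ 0.4827 -0.3742  0.0246] [ 0.5105 -0.3425  0.0279]
28 17 [ 0.4859 -0.3775  0.0282] [ 0.5177 -0.3416  0.0318]
32 38 [ 0.4858 -0.3723  0.0322] [ 0.5175 -0.3412  0.0358]
36 26 [ 0.4856 -0.3719  0.036 ] [ 0.5169 -0.3441  0.0395]
scene ((-0.5811080932617188, -1.9514884948730469), (56.78067398071289, 165.34866333007812), 88.529296875) -4.604743865195656 -3.35643912824787 [25.05993142 29.65883748 32.59347482]
knob 131 [ 0.4996345  -0.36104226  0.02661735] [0.03509366 0.03745247 0.02830671]
20 9 [ 0.4832 -0.3761  0.0203] [ 0.4955 -0.3594  0.0235]
24 12 [ 0.4837 -0.378   0.0242] [ 0.5095 -0.3472  0.0278]
28 22 [ 0.4833 -0.3798  0.0284] [ 0.5107 -0.3423  0.0318]
32 49 [ 0.4821 -0.377   0.032 ] [ 0.5172 -0.3432  0.036 ]
36 35 [ 0.4889 -0.375   0.036 ] [ 0.5127 -0.3478  0.0395]
```

View pics/t3.png

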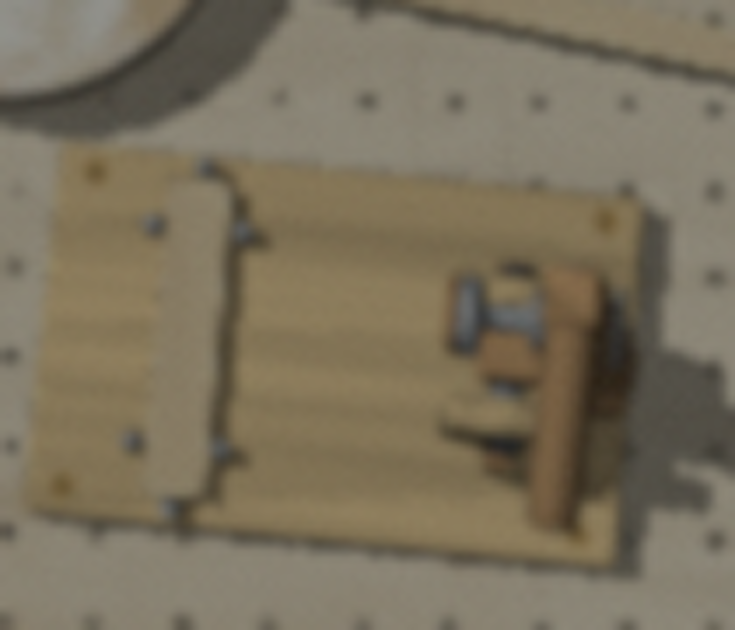

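The top crop (7x, offset 205,150) shows the batten lying between all six pins, from about (200,185) to (182,495). On to the knob.

```bash
python3 -m crank '{"turn":[[0,0,0],[0,0,0],[0,0,0],[0,0,0],[0,0,0]],"offset":[[-0.0427,0.018,0],[-0.0427,0.018,0],[-0.0427,0.018,0],[0,0,0.05],[0,0,0.05]],"grip":[-1,-1,-1,-1,-1]}'; python3 -m crank '{"turn":[[0,0,0],[0,0,0],[0,0,0],[0,0,0],[0,0,0]],"offset":[[0,0,0.045],[0,0,0],[0,0,0],[0,0,0],[0,0,0]],"grip":[-1,-1,-1,-1,-1]}'; python3 -c "
from h import *
todo(np.array([.5012,-.3585,.031]),85)"
```

```text
time: 12.85
tcp_pos: [0.5027, -0.3577, 0.1458]
eef_rot: [0.128, 3.138, -0.002]
ft_force: [-0.1, 0.2, -0.5]
gripper_width: 0.0853
grip_force: 0.0
time: 13.48
tcp_pos: [0.5022, -0.3599, 0.103]
eef_rot: [0.133, 3.136, -0.003]
ft_force: [-0.0, -0.2, 1.0]
gripper_width: 0.0852
grip_force: 0.0
t 13.47 pos [ 0.5022 -0.3599  0.103 ] w 0.0852 turn [-0.1   0.14  0.16] offset before [0.0013 0.0014 0.072 ] after [0.0011 0.0013 0.072 ] F [-0.  -0.2  1. ]
```

```bash
python3 -m crank '{"turn":[[0,0,0],[0,0,0],[0,0,0],[0,0,0],[0,0,0]],"offset":[[0.001,0.0014,0.03],[0,0,0.03],[0,0,0.012],[0,0,0],[0,0,0]],"grip":[-1,-1,-1,-1,-1]}'; python3 -m crank '{"turn":[[0,0,0],[0,0,0],[0,0,0],[0,0,0],[0,0,0]],"offset":[[0,0,0],[0,0,0],[0,0,0],[0,0,0],[0,0,0]],"grip":[-0.3,0,0.2,0.6,1]}' 30;python3 -c "
from h import *
todo(np.array([.5012,-.3585,.031]),85)"
```

```text
time: 14.1
tcp_pos: [0.5014, -0.3586, 0.0306]
eef_rot: [0.133, 3.137, -0.002]
ft_force: [0.4, 0.5, -0.6]
gripper_width: 0.0854
grip_force: 0.0
time: 14.72
tcp_pos: [0.501, -0.358, 0.0299]
eef_rot: [0.132, 3.138, -0.001]
ft_force: [-0.5, 0.6, 5.9]
gripper_width: 0.0365
grip_force: 29.7
t 14.72 pos [ 0.501  -0.358   0.0299] w 0.0365 turn [-0.02  0.04  0.17] offset before [-0.0002 -0.0005 -0.0011] after [-0.0002 -0.0005 -0.0011] F [-0.5  0.6  5.9]
```

```bash
Z='[0,0,0]'; python3 -m crank '{"turn":[[0,0,0],[0,0,0],[0,0,0],[0,0,0],[0,0,0]],"offset":[[0,0,-0.055],[0,0,-0.055],[0,0,-0.055],[0,0,-0.055],[0.0435,-0.0038,0]],"grip":[1,1,1,1,1]}'; python3 -m crank '{"turn":[[0,0,0],[0,0,0],[0,0,0],[0,0,0],[0,0,0]],"offset":[[0.0435,-0.0038,0],[0.0435,-0.0038,0],[0.0044,0.05,0],[0.0044,0.05,0],[0.0044,0.05,0]],"grip":[1,1,1,1,1]}';  python3 -m crank '{"turn":[[0,0,0],[0,0,0],[0,0,0],[0,0,0],[0,0,0]],"offset":[[0.0044,0.05,0],[0.0044,0.05,0],[0.0044,0.05,0],[0.0044,0.05,0],[0.0044,0.05,0]],"grip":[1,1,1,1,1]}'; python3 -c "
from h import *
todo(np.array([.560,.0385,.12]),85)"
```

```text
time: 15.35
tcp_pos: [0.4598, -0.3596, 0.2542]
eef_rot: [0.128, 3.13, -0.012]
ft_force: [-1.0, -1.3, -2.1]
gripper_width: 0.0359
grip_force: 30.2
time: 15.98
tcp_pos: [0.3688, -0.2065, 0.2492]
eef_rot: [0.135, 3.139, 0.0]
ft_force: [0.8, -0.4, 0.0]
gripper_width: 0.0357
grip_force: 30.2
time: 16.6
tcp_pos: [0.3682, 0.0447, 0.2494]
eef_rot: [0.133, 3.138, -0.0]
ft_force: [1.4, -0.3, 0.3]
gripper_width: 0.0361
grip_force: 30.2
t 16.6 pos [0.3682 0.0447 0.2494] w 0.0361 turn [0.   0.04 0.14] offset before [-0.1916  0.01    0.1295] after [-0.1917  0.0105  0.1294] F [ 1.4 -0.3  0.3]
```

```bash
python3 -m crank '{"turn":[[0,0,0],[0,0,0],[0,0,0],[0,0,0],[0,0,0]],"offset":[[-0.048,0.0025,0],[-0.048,0.0025,0],[-0.048,0.0025,0],[-0.0473,0.0025,0.02],[0,0,0.05]],"grip":[1,1,1,1,1]}'; python3 -m crank '{"turn":[[0,0,0],[0,0,0],[0,0,0],[0,0,0],[0,0,0]],"offset":[[0,0,0.05],[0,0,0.03],[0,0,0],[0,0,0],[0,0,0]],"grip":[1,1,1,1,1]}'; python3 -c "
from h import *
todo(np.array([.5595,.0388,.060]),85)
f=grab('scene','s4');save(f,'s4.png',(190,170,290,245),7)
W=world(f);P=W[(abs(W[...,0]-.56)<.03)&(abs(W[...,1]-.039)<.03)&(f['frame'][...,0]>f['frame'][...,2].astype(int)+20)]
for lo in range(32,110,5):
    b=P[(P[:,2]*1000>lo)&(P[:,2]*1000<lo+5)]
    if len(b)>2: print(lo,len(b),b.min(0).round(4),b.max(0).round(4))
"
```

```text
time: 17.23
tcp_pos: [0.5641, 0.0366, 0.1796]
eef_rot: [0.133, 3.132, -0.0]
ft_force: [-0.3, 1.2, -0.8]
gripper_width: 0.0362
grip_force: 30.2
time: 17.85
tcp_pos: [0.5609, 0.037, 0.1011]
eef_rot: [0.132, 3.135, -0.0]
ft_force: [-0.4, -0.3, -0.8]
gripper_width: 0.0361
grip_force: 30.3
t 17.85 pos [0.5609 0.037  0.1011] w 0.0361 turn [0.01 0.19 0.16] offset before [0.0017 0.0016 0.0411] after [0.0016 0.0016 0.0411] F [-0.4 -0.3 -0.8]
32 7 [0.531  0.0212 0.032 ] [0.5707 0.052  0.0334]
72 5 [0.5508 0.0303 0.0727] [0.5557 0.0406 0.075 ]
77 8 [0.5502 0.0101 0.0773] [0.5609 0.0426 0.0819]
92 4 [0.5443 0.0225 0.0931] [0.549  0.0407 0.096 ]
97 8 [0.5419 0.0232 0.0976] [0.5535 0.0406 0.1017]
102 16 [0.5428 0.0188 0.1025] [0.553  0.051  0.1069]
107 13 [0.5459 0.0273 0.107 ] [0.5651 0.0486 0.1107]
```

View pics/s4.png

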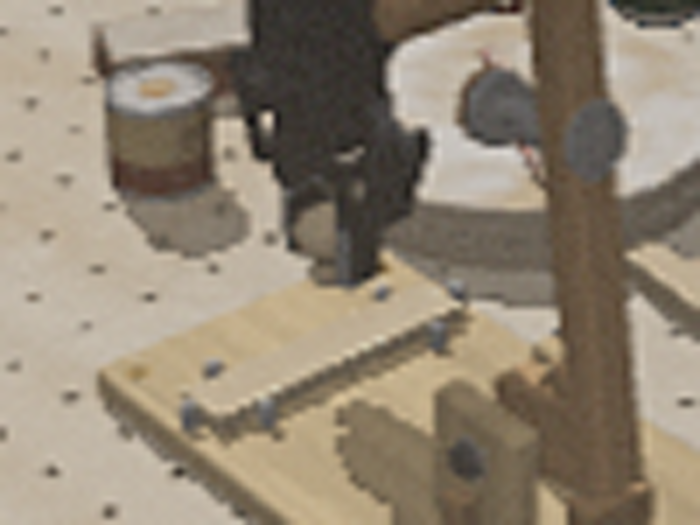

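The scene crop (7x) shows the knob upright between the pads at about (322,240), foot down, with the batten seated below it. Lowering it now.

```bash
python3 -m crank '{"turn":[[0,0,0],[0,0,0],[0,0,0],[0,0,0],[0,0,0]],"offset":[[0.0013,0.0016,0.02],[0,0,0.016],[0,0,0.004],[0,0,0],[0,0,0]],"grip":[1,1,1,1,1]}'; python3 -c "
from h import *
todo(np.array([.5595,.0388,.059]),85)"
```

```text
time: 18.52
tcp_pos: [0.5591, 0.0387, 0.0597]
eef_rot: [0.133, 3.138, 0.0]
ft_force: [-0.3, 0.5, -0.8]
gripper_width: 0.0362
grip_force: 30.3
t 18.52 pos [0.5591 0.0387 0.0597] w 0.0362 turn [0.   0.05 0.16] offset before [-0.0004  0.0001  0.0007] after [-0.0004  0.0001  0.0007] F [-0.3  0.5 -0.8]
```

```bash
python3 -m crank '{"turn":[[0,0,0],[0,0,0],[0,0,0],[0,0,0],[0,0,0]],"offset":[[0,0,0.0007],[0,0,0.0003],[0,0,0],[0,0,0],[0,0,0]],"grip":[1,1,1,0.2,0]}';python3 -m crank '{"turn":[[0,0,0],[0,0,0],[0,0,0],[0,0,0],[0,0,0]],"offset":[[0,0,0],[0,0,0],[0,0,-0.02],[0,0,-0.05],[0,0,-0.05]],"grip":[-0.5,-1,-1,-1,-1]}'; python3 -c "
from h import *
todo(np.array([.5595,.0388,.059]),85)"
```

```text
time: 19.15
tcp_pos: [0.5588, 0.0388, 0.0583]
eef_rot: [0.133, 3.139, 0.0]
ft_force: [0.5, -0.4, 0.4]
gripper_width: 0.0426
grip_force: 0.0
time: 19.77
tcp_pos: [0.5584, 0.0388, 0.1792]
eef_rot: [-0.133, -3.138, -0.0]
ft_force: [-0.2, 0.2, 0.0]
gripper_width: 0.0857
grip_force: 0.0
t 19.77 pos [0.5584 0.0388 0.1792] w 0.0857 turn [ 0.   -0.07  0.16] offset before [-1.300e-03  1.000e-04  1.202e-01] after [-1.100e-03  1.000e-04  1.202e-01] F [-0.2  0.2  0. ]
```

```bash
python3 -m crank '{"turn":[[0,0,0],[0,0,0],[0,0,0],[0,0,0],[0,0,0]],"offset":[[0.048,-0.004,-0.035],[0.048,-0.004,-0.035],[0.048,-0.004,-0.035],[0.044,-0.004,-0.035],[0,-0.04,-0.04]],"grip":[-1,-1,-1,-1,-1]}';python3 -m crank '{"turn":[[0,0,0],[0,0,0],[0,0,0],[0,0,0],[0,0,0]],"offset":[[-0.004,-0.048,-0.02],[-0.004,-0.048,0],[-0.004,-0.048,0],[-0.004,-0.048,0],[0,0,0]],"grip":[-1,-1,-1,-1,-1]}'
cat >> h.py <<'E'
a_=np.radians(-5.0); AX=np.array([np.cos(a_),np.sin(a_),0]); AY=np.array([-AX[1],AX[0],0]); AZ=np.array([0,0,1.]); O=np.array([.5595,.0387,0])
def pose(lev,phi0=40,back=0.,x=-.064):
    th=np.radians(91.6)-lev; b=O+AX*x+AY*(-.160+.245*np.cos(th))+AZ*(.066+.245*np.sin(th))
    ph=np.radians(phi0)-lev; z=AY*np.sin(ph)-AZ*np.cos(ph)
    return b-z*(.006+back), R.from_matrix(np.c_[-AX,np.cross(z,-AX),z])
E
python3 - <<'E'
from h import *
f=grab('top','t5');W=world(f);g=f['frame']
q=W-O;X,Y,Zz=q@AX*1000,q@AY*1000,W[...,2]*1000
m=(X>-96)&(X<-20)&(abs(Y+165)<40)&(Zz>290)
print('bar',m.sum(),np.percentile(X[m],[1,99]),np.percentile(Y[m],[2,50,98]),np.percentile(Zz[m],[50,98]))
m=(abs(X)<30)&(abs(Y)<30)&(Zz>45)
print('knob',m.sum(),(X[m].min()+X[m].max())/2,(Y[m].min()+Y[m].max())/2,np.ptp(X[m]),np.ptp(Y[m]),np.percentile(Zz[m],[50,98]))
todo(*(lambda p,r:(p,None,r))(*pose(0,40,.1)))
print(manip.read_state()['joints'].round(2))
p0,r0=pose(0);p1,r1=pose(np.radians(4));print('row',r0.inv().apply(p1-p0),(r0.inv()*r1).as_rotvec(degrees=True))
E
```

```text
time: 20.4
tcp_pos: [0.3639, 0.0002, 0.3595]
eef_rot: [-0.126, -3.139, -0.001]
ft_force: [1.7, -0.7, 1.5]
gripper_width: 0.0855
grip_force: 0.0
time: 21.02
tcp_pos: [0.366, -0.1963, 0.3776]
eef_rot: [-0.139, -3.137, -0.001]
ft_force: [-0.7, 0.4, -0.1]
gripper_width: 0.0851
grip_force: 0.0
bar 200 [-92.43637098 -21.58465027] [-177.97238997 -167.18169997 -157.23900306] [319.40593259 324.60380883]
knob 97 -0.08029836609970786 0.28560019803630077 35.97979469089035 35.85054485612537 [62.6830747  68.12806562]
t 21.07 pos [ 0.3661 -0.1947  0.3778] w 0.0854 turn [-3.994e+01 -5.000e-02 -2.000e-02] offset before [-0.1083  0.0144 -0.0144] after [-0.1083  0.0202 -0.0017] F [-0.4  0.5 -0.1]
[-0.67  0.06  1.55  0.    1.53 -2.16]
row [-4.94258306e-17  1.34414176e-02  1.10979543e-02] [ 4.00000000e+00  1.98825042e-16 -7.95300169e-16]
```

```bash
python3 -m crank '{"turn":[[-10,0,0],[-10,0,0],[-10,0,0],[-10,0,0],[0,0,0]],"offset":[[0,0,0],[0,0,0],[0,0,0],[0,0,0],[0,0,0]],"grip":[-1,-1,-1,-1,-1]}'; python3 - <<'E'
from h import *
todo(*(lambda p,r:(p,None,r))(*pose(0,40,.1)))
print(manip.read_state()['joints'].round(2))
E
```

```text
time: 21.7
tcp_pos: [0.3664, -0.194, 0.3768]
eef_rot: [0.127, 2.924, 1.068]
ft_force: [0.5, 0.5, 0.1]
gripper_width: 0.0855
grip_force: 0.0
t 21.7 pos [ 0.3664 -0.194   0.3768] w 0.0855 turn [ 0.14 -0.21 -0.05] offset before [-0.1081  0.0204 -0.0033] after [-0.1081  0.0203 -0.0029] F [0.5 0.5 0.1]
[-0.97  0.29  1.45  0.45  1.94 -2.41]
```

```bash
python3 -m crank '{"turn":[[0,0,0],[0,0,0],[0,0,0],[0,0,0],[0,0,0]],"offset":[[-0.054,0.0102,-0.0015],[-0.054,0.0102,-0.0015],[0,0,0],[0,0,0],[0,0,0]],"grip":[-1,-1,-1,-1,-1]}'; python3 - <<'E'
from h import *
todo(*(lambda p,r:(p,None,r))(*pose(0,40,0)))
E
```

```text
time: 22.32
tcp_pos: [0.4745, -0.1887, 0.3943]
eef_rot: [0.123, 2.923, 1.061]
ft_force: [-0.0, 0.1, -0.3]
gripper_width: 0.0851
grip_force: 0.0
t 22.32 pos [ 0.4745 -0.1887  0.3943] w 0.0851 turn [-0.09 -0.09  0.14] offset before [-0.001  -0.002   0.1011] after [-0.0008 -0.0022  0.1011] F [-0.   0.1 -0.3]
```

```bash
python3 -m crank '{"turn":[[0,0,0],[0,0,0],[0,0,0],[0,0,0],[0,0,0]],"offset":[[-0.001,-0.002,0.04],[0,0,0.04],[0,0,0.021],[0,0,0],[0,0,0]],"grip":[-1,-1,-1,-1,-1]}'; python3 -m crank '{"turn":[[0,0,0],[0,0,0],[0,0,0],[0,0,0],[0,0,0]],"offset":[[0,0,0],[0,0,0],[0,0,0],[0,0,0],[0,0,0]],"grip":[0,0.3,0.6,1,1]}' 60;  python3 - <<'E'
from h import *
todo(*(lambda p,r:(p,None,r))(*pose(0,40,0)))
E
```

```text
time: 22.95
tcp_pos: [0.4815, -0.127, 0.316]
eef_rot: [0.124, 2.922, 1.061]
ft_force: [0.2, -0.5, 0.2]
gripper_width: 0.0854
grip_force: 0.0
time: 23.58
tcp_pos: [0.4816, -0.1262, 0.3154]
eef_rot: [0.123, 2.922, 1.064]
ft_force: [-0.9, -1.4, 3.6]
gripper_width: 0.0201
grip_force: 58.7
t 23.57 pos [ 0.4816 -0.1262  0.3154] w 0.0201 turn [ 0.01 -0.09  0.14] offset before [0.0007 0.0004 0.0002] after [0.0007 0.0004 0.0002] F [-0.9 -1.4  3.6]
```

Width of 20 mm fits the 22 mm bar, so it is gripped. Now pull, starting with 5 rows of 4°.

```bash
python3 -m crank '{"turn":[[4,0,0],[4,0,0],[4,0,0],[4,0,0],[4,0,0]],"offset":[[0,0.0134,0.0111],[0,0.0134,0.0111],[0,0.0134,0.0111],[0,0.0134,0.0111],[0,0.0134,0.0111]],"grip":[1,1,1,1,1]}'; python3 - <<'E'
from h import *
todo(*(lambda p,r:(p,None,r))(*pose(np.radians(20),40,0)))
print(manip.read_state()['joints'].round(2))
E
```

```text
time: 24.2
tcp_pos: [0.4889, -0.0402, 0.3041]
eef_rot: [0.13, 3.076, 0.538]
ft_force: [-0.6, -2.0, 0.6]
gripper_width: 0.02
grip_force: 58.6
t 24.2 pos [ 0.4889 -0.0402  0.3041] w 0.02 turn [-0.14  0.03  0.18] offset before [0.0006 0.0001 0.    ] after [0.0006 0.0001 0.    ] F [-0.6 -2.   0.6]
[-0.43  0.27  1.54  0.33  1.46 -1.98]
```

```bash
python3 -m crank '{"turn":[[4,0,0],[4,0,0],[4,0,0],[4,0,0],[4,0,0]],"offset":[[0,0.0134,0.0111],[0,0.0134,0.0111],[0,0.0134,0.0111],[0,0.0134,0.0111],[0,0.0134,0.0111]],"grip":[1,1,1,1,1]}'; python3 - <<'E'
from h import *
todo(*(lambda p,r:(p,None,r))(*pose(np.radians(40),40,0)))
print(manip.read_state()['joints'].round(2))
E
python3 -m crank '{"turn":[[4,0,0],[4,0,0],[4,0,0],[4,0,0],[4,0,0]],"offset":[[0,0.0134,0.0111],[0,0.0134,0.0111],[0,0.0134,0.0111],[0,0.0134,0.0111],[0,0.0134,0.0111]],"grip":[1,1,1,1,1]}'; python3 - <<'E'
from h import *
todo(*(lambda p,r:(p,None,r))(*pose(np.radians(60),40,0)))
print(manip.read_state()['joints'].round(2))
E
```

```text
time: 24.82
tcp_pos: [0.4955, 0.0365, 0.2639]
eef_rot: [0.132, 3.137, -0.003]
ft_force: [-0.6, -1.0, 2.4]
gripper_width: 0.02
grip_force: 58.7
t 24.82 pos [0.4955 0.0365 0.2639] w 0.02 turn [-0.1   0.1   0.18] offset before [ 0.0004 -0.0001 -0.0001] after [ 0.0004 -0.0001 -0.0001] F [-0.6 -1.   2.4]
[-0.08  0.28  1.59 -0.    1.27 -1.57]
time: 25.45
tcp_pos: [0.5004, 0.095, 0.1997]
eef_rot: [-0.13, -3.078, 0.544]
ft_force: [-1.6, 0.5, 2.9]
gripper_width: 0.0202
grip_force: 58.9
t 25.45 pos [0.5004 0.095  0.1997] w 0.0202 turn [-0.05  0.17  0.15] offset before [ 0.0003 -0.0003 -0.0002] after [ 0.0003 -0.0003 -0.0002] F [-1.6  0.5  2.9]
[ 0.22  0.45  1.58 -0.35  1.24 -1.13]
```

```bash
python3 -m crank '{"turn":[[4,0,0],[4,0,0],[4,0,0],[3,0,0],[1,0,0]],"offset":[[0,0.0134,0.0111],[0,0.0134,0.0111],[0,0.0134,0.0111],[0,0.0101,0.0083],[0,0.0034,0.0028]],"grip":[1,1,1,1,1]}'
python3 -m crank '{"turn":[[1,0,0],[1,0,0],[1,0,0],[1,0,0],[0,0,0]],"offset":[[0,0.0034,0.0028],[0,0.0034,0.0028],[0,0.0034,0.0028],[0,0.0034,0.0028],[0,0,0]],"grip":[1,1,1,1,1]}'; python3 - <<'E'
from h import *
todo(*(lambda p,r:(p,None,r))(*pose(1.396,40,0)))
s=manip.read_state();print(s['joints'].round(2),s['dq'].round(3))
q=s['tcp_pos']+R.from_rotvec(s['eef_rot']).apply([0,0,.006])-O
print('lever',np.radians(91.6)-np.arctan2(q[2]-.066,q@AY+.16),'r',np.hypot(q[2]-.066,q@AY+.16))
f=grab('scene','s6');save(f,'s6.png',(190,150,310,250),6)
f=grab('top','t6');W=world(f);q=W-O;X,Y,Z=q@AX*1000,q@AY*1000,W[...,2]*1000
for lo in range(-140,60,20):
    m=(abs(X)<9)&(Y>lo)&(Y<lo+20)&(Z>60)&(Z<130)
    if m.sum()>3: print(lo,m.sum(),np.percentile(Z[m],[10,50,90]).round(1))
E
```

```text
time: 26.08
tcp_pos: [0.5029, 0.1238, 0.1354]
eef_rot: [-0.122, -2.962, 0.962]
ft_force: [-0.9, 6.1, 5.2]
gripper_width: 0.0201
grip_force: 59.8
time: 26.7
tcp_pos: [0.5033, 0.1277, 0.12]
eef_rot: [-0.123, -2.926, 1.063]
ft_force: [-3.3, 8.7, 12.2]
gripper_width: 0.0199
grip_force: 60.3
t 26.7 pos [0.5033 0.1277 0.12  ] w 0.0199 turn [0.06 0.23 0.1 ] offset before [0.0002 0.0001 0.    ] after [0.0002 0.0001 0.    ] F [-3.3  8.7 12.2]
[ 0.42  0.7   1.52 -0.62  1.34 -0.79] [-0.003 -0.009 -0.001  0.004  0.003 -0.003]
lever 1.3955479243220317 r 0.24495469023093266
-140 26 [123.7 126.3 128.9]
-120 26 [124.3 127.5 129.5]
-100 24 [124.5 126.2 128.9]
-80 18 [124.4 127.2 129.2]
-60 24 [123.7 127.  128.8]
-40 26 [124.9 127.5 129. ]
-20 13 [125.3 127.8 129.8]
0 15 [126.1 127.4 128.6]
20 28 [124.9 127.8 129.4]
40 19 [124.6 126.5 129.2]
```

View pics/s6.png

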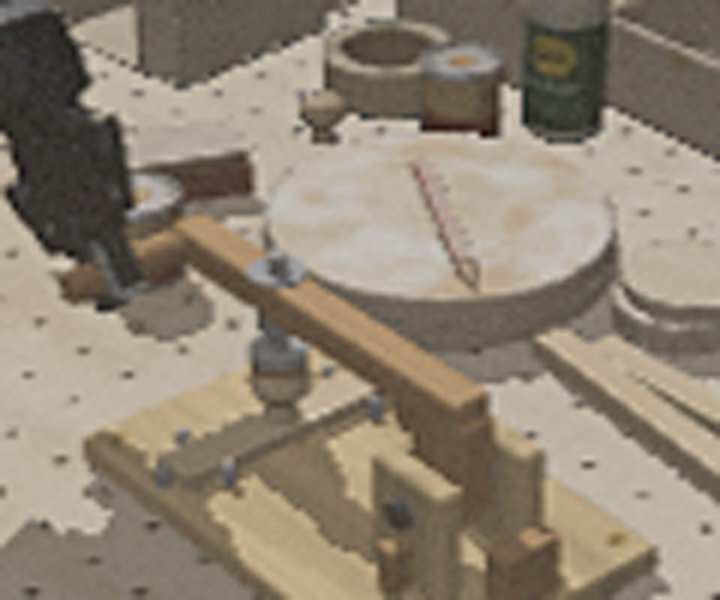

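The crop shows the lever level with the gripper on its crossbar at about (120,270). The foot is pressing the upright knob at (282,375), and the batten is in the nest. I'll settle briefly and hand in.

```bash
python3 -m crank '{"turn":[[0,0,0],[0,0,0],[0,0,0],[0,0,0],[0,0,0]],"offset":[[0,0,0],[0,0,0],[0,0,0],[0,0,0],[0,0,0]],"grip":[1,1,1,1,1]}'; python3 -c "
from h import *
print(manip.job_done())"
```

```text
time: 27.42
tcp_pos: [0.5033, 0.1276, 0.1204]
eef_rot: [-0.124, -2.926, 1.062]
ft_force: [-2.4, 7.8, 11.6]
gripper_width: 0.0202
grip_force: 60.3
the job is handed in; nothing more can be done
None
```

I handed the job in at about 27 s: the batten is in the nest, the knob stands on its middle, and the gripper holds the lever level (about 1.396 rad) with the foot pressing the knob. The hand-in call gave no verdict, and I didn't measure the foot's travel or re-measure the tin, which I never moved near.

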